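Lock the red lid onto the blood-sample canister

TASK

Close the white sample canister with the red lid: set the lid into the canister's mouth with its two lugs in the gaps of the yellow collar, push it down against the spring, then turn it clockwise (seen from above) up to the stop so that its lugs lock under the two steel ears, and let go. Leave the blue lid where it lies.

Things in the scene. Friction and masses are not known exactly. Their poses are not given: they have to be found in the camera images.
- red_lid_grip (a point): Red lid lying on the table, about 0.2 kg: disc 76 across, 10 mm thick; two lugs flush with its underside make it 112 mm long, lugs 18 wide, 8 thick; on top an upright handle slab 64 long, 18 wide, 44 tall. Point on the lid's axis in the handle, 36 mm above the underside, 18 below the handle's top. x along handle and lugs, y across the handle, z up. Half a turn looks the same.
- blue_lid_grip (a point): Blue lid, loose on the table, otherwise the same as the red one, same point and axes; not wanted, to be left where it lies.
- canister_mouth (a point): White canister, fixed, bore 128 mm. Point on its axis at the rim, 100 mm above the table, where the lid's underside first rests on the yellow collar. Lugs go into 36 mm gaps on the +x and -x sides (z up). Sprung collar sinks 14 mm (5 to 12 N): push 11-13. Steel ears 46 wide, 1-7 mm above the point, 46 from axis, centred 58 deg clockwise of the gaps; let go, the lid stays 7 mm down.
- collar (a joint): Turn of the yellow collar about the canister's axis, rad: 0 at the start (gaps as described for the canister), grows clockwise seen from above, stop at 1.05 (60 degrees), light friction, stays where left. The lid's lugs have up to 10 degrees of play each way in the gaps before they drive it, so the lid turns about 70 degrees (1.22 rad) to bring it to the stop.
Mind the look-alikes: they are no part of the job. There is more than one size of the part that bears red_lid_grip; the job needs the largest.

How it is judged:
By the outcome, as a careful person would: the job done as asked, in the order asked, and still so for the second after the job is handed in, with the robot touching nothing.
It also fails if it takes over 38 s, if anything falls off the work surface, if the arm or the gripper's body presses on something with over 40 N, if the wrist force passes 120 N, or if a joint passes its speed limit or range.

ROBOT

A 6-joint arm with a two-finger parallel gripper is mounted at the origin on the work surface. World frame = base frame: x ahead of the robot, y to its left, z up, the work surface at z = 0. Lengths are in m, angles in degrees, forces in N, time in s.
With the tool pointing down it reaches from about 0.35 to 0.875 m from the base axis. Payload 4.2 kg.
Tool frame: the origin (TCP) lies between the finger pads; the fingertips stand 8 mm ahead of it and the grasp point (between the pads) lies 11 mm behind it; x points along the fingers, y is the direction in which the jaws open and shut, and the axes are right-handed (so a half turn about x gives the same grasp; the last joint's range is limited). The gripper opens to 87 mm and grips with 3 to 60 N. Pads are 19 mm wide; open, the fingers measure 117 mm over their backs; the gripper's body (75 mm by 190 mm) begins 51 mm behind the grasp point.
Start: joints at [-56.287, 22.042, 0.453, 0, -68.411, -14.817], TCP at [0.202, -0.591, 0.231] pointing down, gripper open.
Joint ranges: [-179.83, 179.83], [-69.29, 118.12], [-61.27, 80.66], [-181.25, 117.63], [-171.15, -9.14], [-177.46, 177.46]. Speed limits (degrees/s): [159.86, 159.86, 180, 180, 180, 180].

INTERFACE

Orientations are given as a 3x3 rotation matrix whose columns are the frame's x, y, z axes.
In Python, from station import r gives the robot as it stands. The module is installed in compiled form; this text tells all that it offers.
- The arm moves only by the tool move_arm, never from a script. Its argument "increments" is one flat list of numbers, 7 for each row, row after row: the turn, a rotation vector about the tool's x, y, z in degrees, then the shift along the tool's x, y, z in m, then the finger opening in m, from 0 to 0.087. A call has 1 to 12 rows; each row is the pose to reach, as a shift and turn from the pose commanded when the call began, along the tool's axes at that moment; what a row does not reach only later rows make up. A row lasts 1/12 s, in which the tool goes at most 41.7 mm and 7.16 degrees, less where a joint would pass 70% of its speed; a pose out of reach is approached as far as the arm can. A call with a gripper value outside its range is refused whole. The fingers move at their own pace and stop on an object; the grip force is fixed at half the most. Time passes only in rows, so rows that repeat a pose let the fingers close. It gives the time, the measured TCP pose, the force and the opening at its end, in the units of the state.
- r.sense(): the state, without advancing time (a new reading comes with each control period).
- r.capture(name): name is "side" or "top"; returns the picture (420x560x3 uint8, red, green, blue); there is no depth.
- r.calibration(name): a dict with "fx", "fy", "cx", "cy" (pixels), "rvec" (rotation vector, rad) and "tvec" (3), from world to camera coordinates, as OpenCV has them. Camera axes: x right, y down, z forward; pixel columns grow to the right and rows downward; lengths in m; the calibration is good to about 2 mm. A picture is of the moment at which its call begins. calibration takes no time and is no camera call.
- r.finish_job(): hands the job in, once; it reports no verdict.
The state is a dict: "time_s": time; "joints": joint angles; "joint_velocities": joint speeds; "effort": joint torques, N m; "tcp_pos": TCP position; "ee_rot": TCP orientation; "wrist_force": force on the tool from outside, world axes, zero at the start; "moment": the same for the moment, N m; "gripper_width": opening from 0.0 (shut) to 1.0 (fully open).
Only numpy, scipy, OpenCV 4.12 (cv2) and the standard library are available. Lean on these libraries where they do the work, as an engineer would, in place of code of your own. Each camera call takes 0.05 s, during which the arm holds its last target.

## Working session

There is one attempt and no reset: what is moved stays moved. The work goes in short steps, Python scripts to look and compute and a tool call to move; the robot and the scene stay as the last step left them, time stands still between calls to the robot, and variables do not carry over. Pictures are saved under pics/ and viewed, and the job is handed in when it is done.

Besides the shell and the picture viewer there is one more tool, called after ">>>" as name(argument=value, ...), one argument or row to a line, values as JSON. move_arm: Moves the arm, as the interface text tells. Its arguments: {"type":"object","properties":{"increments":{"type":"array","items":{"type":"number"}}},"required":["increments"]}

```bash
mkdir -p pics
python3 - <<'E'
from station import r
import cv2
for n in("top","side"):
    im=r.capture(n); cv2.imwrite(f"pics/{n}0.png",im[:,:,::-1]); print(r.calibration(n))
s=r.sense(); print(s)
E
```

```text
{'fx': 417.4404292842503, 'fy': 417.4404292842503, 'cx': 278.0599232274919, 'cy': 210.6930439166725, 'rvec': array([ 2.11185503, -2.15124266,  0.11956699]), 'tvec': array([0.02944098, 0.48679041, 0.95957869])}
{'fx': 379.4088682727652, 'fy': 379.4088682727652, 'cx': 279.66886242682585, 'cy': 208.61734984605218, 'rvec': array([ 0.47996107, -2.73110907,  1.18553796]), 'tvec': array([0.45050962, 0.17820076, 0.77735553])}
{'time_s': 0.1, 'joints': array([-5.62867911e+01,  2.20846770e+01,  3.88637689e-01, -2.35567663e-02,
       -6.84102294e+01, -1.48193468e+01]), 'joint_velocities': array([-0.00395366, -0.03718898,  0.10465066,  0.17063016,  0.02157232,
        0.01632936]), 'effort': array([-5.30172183e-04, -3.91690636e+01,  1.87934679e+01,  4.23194602e+00,
        1.34398229e-02, -7.73663032e-05]), 'tcp_pos': array([ 0.2022612 , -0.59083   ,  0.22959824]), 'ee_rot': array([[-7.11425368e-04, -3.23671922e-01,  9.46169108e-01],
       [ 1.75498545e-03,  9.46167486e-01,  3.23672687e-01],
       [-9.99998207e-01,  1.89078198e-03, -1.05088039e-04]]), 'wrist_force': array([ 0.58312335, -0.04009204, -0.98175059]), 'moment': array([-0.04626127,  0.01521674, -0.02727479]), 'gripper_width': 0.9969016121733545}
```

View pics/top0.png

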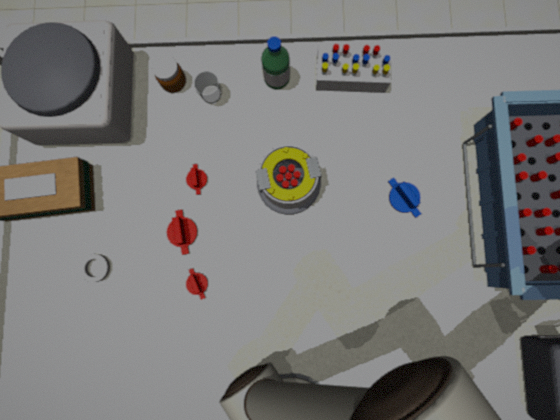

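View pics/side0.png

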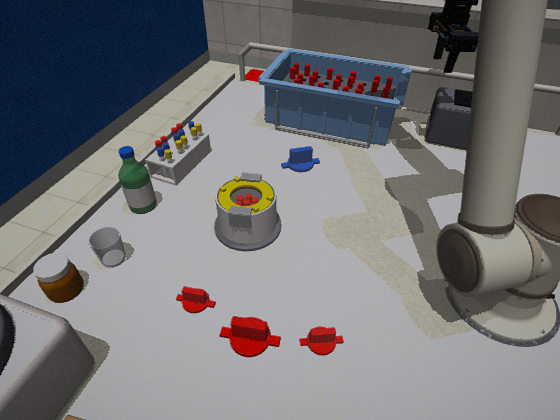

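The top view shows three red lids at (197,179), (182,231) and (197,284). The middle one is clearly the largest, so it is the likely one. The blue lid is at (404,197) and the canister at about (289,175). Next I'll measure them and look at an enlarged crop.

```bash
cat > h.py <<'E'
import numpy as np, cv2
from station import r
def cam(n):
    c=r.calibration(n); K=np.array([[c['fx'],0,c['cx']],[0,c['fy'],c['cy']],[0,0,1]]); R=cv2.Rodrigues(c['rvec'])[0]; return K,R,c['tvec'],c['rvec']
def onplane(n,uv,z):
    K,R,t,_=cam(n); uv=np.atleast_2d(uv).astype(float); d=(R.T@np.linalg.inv(K)@np.c_[uv,np.ones(len(uv))].T).T; o=-R.T@t
    return o+d*((z-o[2])/d[:,2])[:,None]
def proj(n,P):
    K,R,t,rv=cam(n); return cv2.projectPoints(np.atleast_2d(P).astype(float),rv,t,K,None)[0][:,0]
E
python3 - <<'E'
from h import *
for n in("top","side"):
    im=cv2.imread(f"pics/{n}0.png"); hsv=cv2.cvtColor(im,cv2.COLOR_BGR2HSV)
    red=(((hsv[...,0]<8)|(hsv[...,0]>172))&(hsv[...,1]>150)&(hsv[...,2]>60)).astype(np.uint8)
    yel=((abs(hsv[...,0].astype(int)-29)<7)&(hsv[...,1]>150)&(hsv[...,2]>60)).astype(np.uint8)
    for nm,m in(("red",red),("yel",yel)):
        k,l,s,c=cv2.connectedComponentsWithStats(m)
        for i in range(1,k):
            if s[i,4]>150:
                p=np.argwhere(l==i)[:,::-1]; W=onplane(n,p,0.008 if nm=="red" else .1)[:,:2]
                box=cv2.minAreaRect(W.astype(np.float32)); print(n,nm,s[i],c[i].round(1),W.mean(0).round(4),"box",np.round(box[0],4),np.round(box[1],4),round(box[2],1))
im=cv2.imread("pics/top0.png")
a=cv2.resize(im[150:310,140:240],None,fx=3.5,fy=3.5,interpolation=cv2.INTER_CUBIC)
b=cv2.resize(im[130:225,245:335],None,fx=4.8,fy=4.8,interpolation=cv2.INTER_CUBIC)
h=560;b=cv2.copyMakeBorder(b,0,h-b.shape[0],0,0,cv2.BORDER_CONSTANT)
cv2.imwrite("pics/crop0.png",np.hstack([a,b]))
im=cv2.imread("pics/side0.png")
cv2.imwrite("pics/crop1.png",np.hstack([cv2.resize(im[280:365,170:350],None,fx=2.2,fy=2.2*2,interpolation=cv2.INTER_CUBIC)[:374],cv2.resize(im[165:250,205:290],None,fx=4.4,fy=4.4,interpolation=cv2.INTER_CUBIC)]))
E
```

```text
top red [187 164  20  30 338] [196.2 178.5] [0.5766 0.2243] box [0.5756 0.2236] [0.0607 0.0476] 44.4
top red [276 164  25  24 328] [287.7 175.7] [ 0.5784 -0.0041] box [ 0.5792 -0.0044] [0.0544 0.0615] 69.1
top red [167 210  30  44 715] [181.6 231.6] [0.4445 0.2587] box [0.4444 0.2585] [0.0941 0.0719] 44.8
top red [187 269  20  30 359] [196.5 283.3] [0.3189 0.2204] box [0.3181 0.2196] [0.0617 0.0493] 60.8
top yel [ 262  147   53   54 1251] [288.1 173.6] [ 0.5622 -0.0055] box [ 0.5626 -0.0048] [0.122 0.109] 13.0
side red [290  63  13  21 172] [295.8  73.7] [ 0.7141 -0.8523] box [ 0.7166 -0.8624] [0.0483 0.1913] 18.5
side red [245  69  19  13 158] [253.2  74.6] [ 0.8703 -0.7822] box [ 0.8703 -0.7818] [0.0625 0.1095] 9.6
side red [235 194  23  12 168] [246.1 199.9] [ 0.599  -0.0817] box [ 0.5994 -0.0833] [0.0558 0.0423] 20.4
side red [176 287  39  26 638] [194.5 299.7] [0.577  0.2267] box [0.5774 0.2257] [0.0528 0.0778] 61.2
side red [ 220  317   60   40 1547] [249.2 335.9] [0.445  0.2607] box [0.4435 0.2594] [0.0788 0.1025] 66.0
side red [300 327  43  28 777] [321.5 340. ] [0.3176 0.2232] box [0.3186 0.2231] [0.0707 0.0544] 58.5
side yel [218 177  56  37 851] [245.7 193.9] [ 0.5629 -0.0074] box [ 0.5632 -0.0055] [0.1247 0.1134] 9.7
```

View pics/crop0.png

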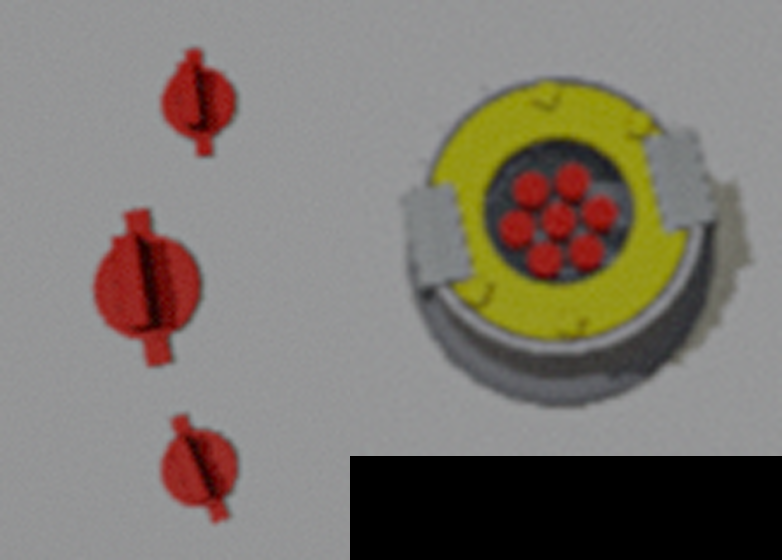

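View pics/crop1.png

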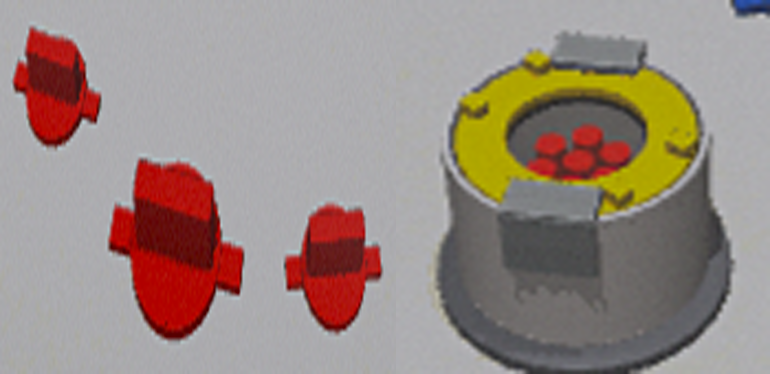

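The crop confirms that the middle red lid at (182,231) is the largest: about 2.2 times the pixel area of the others, with a length close to 112 mm. The four yellow posts flank the two gaps, in pairs at crop (547,98)/(640,125) and (482,293)/(573,330). The ears are at crop (682,178) and (437,233). Now I'll refine the poses.

Run:
```python
from h import *
from scipy.optimize import least_squares
def fit(P):
    s=least_squares(lambda q:np.hypot(*(P-q[:2]).T)-q[2],[*P.mean(0),.05],loss='soft_l1',f_scale=.001); return s.x,np.sqrt(np.mean(s.fun**2))
c0=np.array([.4445,.2590])
for n in("top","side"):
    im=cv2.imread(f"pics/{n}0.png"); big=cv2.resize(im,None,fx=4,fy=4,interpolation=cv2.INTER_CUBIC)
    hsv=cv2.cvtColor(big,cv2.COLOR_BGR2HSV)
    red=(((hsv[...,0]<8)|(hsv[...,0]>172))&(hsv[...,1]>130)&(hsv[...,2]>40)).astype(np.uint8)
    yel=((abs(hsv[...,0].astype(int)-29)<8)&(hsv[...,1]>130)&(hsv[...,2]>40)).astype(np.uint8)
    def comp(m,uv):
        k,l,s,c=cv2.connectedComponentsWithStats(m); i=np.argmin([1e9 if s[j,4]<3000 or j==0 else np.hypot(*(c[j]-uv)) for j in range(k)]); return (l==i).astype(np.uint8)
    m=comp(red,proj(n,[*c0,.01])[0]*4)
    p=np.argwhere(m)[:,::-1]; W=onplane(n,(p+.5)/4-.5,.009)[:,:2]
    c=c0.copy()
    for _ in range(4):
        d=W-c; rr=np.hypot(*d.T); far=d[rr>.044]
        u=np.linalg.svd(far,full_matrices=False)[2][0]; u*=np.sign(u[0]); 
        a=far@u; t=[far[a>0],far[a<0]]
        tips=[q.mean(0)+c for q in t]; 
        ends=[np.percentile(W@u,0),np.percentile(W@u,100)]
        c=np.mean(tips,0)
    ax=tips[0]-tips[1]
    print(n,"lid tips",np.round(tips,4),"mid",c.round(4),"ang",np.degrees(np.arctan2(ax[1],ax[0])).round(2),"len",ends[1]-ends[0])
    ct=max(cv2.findContours(m,cv2.RETR_EXTERNAL,cv2.CHAIN_APPROX_NONE)[0],key=len)[:,0]
    V=onplane(n,(ct+.5)/4-.5,.010)[:,:2]; d=V-c; rr=np.hypot(*d.T); s=V[(abs(d@(ax/np.linalg.norm(ax)))<.028)&(rr<.043)]
    # keep both sides, print by side
    nrm=np.array([-ax[1],ax[0]])/np.linalg.norm(ax)
    print(" disc fit all",fit(s)); 
    for sg in(1,-1): 
        q=s[((s-c)@nrm)*sg>0]; print("  side",sg,fit(q), "handle-lean r max",np.hypot(*(q-c).T).max())
    # collar
    m=comp(yel,proj(n,[.5622,-.006,.1])[0]*4)
    ct=max(cv2.findContours(m,cv2.RETR_EXTERNAL,cv2.CHAIN_APPROX_NONE)[0],key=len)[:,0]
    V=onplane(n,(ct+.5)/4-.5,.1)[:,:2]; f,e=fit(V); print(" collar",f.round(4),e)
    d=V-f[:2]; res=np.hypot(*d.T)-f[2]; th=np.degrees(np.arctan2(d[:,1],d[:,0]))
    for a in range(-180,180,15):
        k=(th>=a)&(th<a+15); 
        if k.any(): print((a,round(1000*res[k].mean(),1)),end=' ')
    print()
    k=abs(res)<.0025; print(" refit",fit(V[k]))
    K,R,t,_=cam(n); print("campos",-R.T@t)
# rectified views of the mouth at z=.1 and enlarged
for n in("top","side"):
    im=cv2.imread(f"pics/{n}0.png")
    src=np.float32([[.48,.08],[.64,.08],[.64,-.09],[.48,-.09]])
    uv=proj(n,np.c_[src,np.full(4,.1)])
    dst=np.float32([[(.08-y)*3000,(.65-x)*3000] for x,y in src])
    w=cv2.warpPerspective(im,cv2.getPerspectiveTransform(uv.astype(np.float32),dst),(520,520),flags=cv2.INTER_CUBIC)
    cv2.imwrite(f"pics/rect_{n}.png",w)
cv2.imwrite("pics/rect.png",cv2.resize(np.hstack([cv2.imread("pics/rect_top.png"),cv2.imread("pics/rect_side.png")]),(800,400)))
```

```text
top lid tips [[0.4929 0.2661]
 [0.3962 0.2497]] mid [0.4446 0.2579] ang 9.62 len 0.1094243893833437
 disc fit all (array([0.44437511, 0.25812   , 0.03645056]), np.float64(0.00030438163905451585))
  side 1 (array([0.4445708 , 0.25902343, 0.03568556]), np.float64(0.00024308417517881627)) handle-lean r max 0.037298059372263125
  side -1 (array([0.444172  , 0.25734705, 0.03580994]), np.float64(0.00023911875138288925)) handle-lean r max 0.037019066829250144
 collar [ 0.5624 -0.0052  0.0606] 0.007036126165842724
(-180, np.float64(0.4)) (-165, np.float64(0.6)) (-150, np.float64(0.6)) (-135, np.float64(0.6)) (-120, np.float64(0.5)) (-105, np.float64(-7.7)) (-90, np.float64(-15.4)) (-75, np.float64(-14.7)) (-60, np.float64(-5.7)) (-45, np.float64(0.7)) (-30, np.float64(0.6)) (-15, np.float64(0.5)) (0, np.float64(1.0)) (15, np.float64(0.6)) (30, np.float64(0.6)) (45, np.float64(0.6)) (60, np.float64(-1.8)) (75, np.float64(-10.1)) (90, np.float64(-15.8)) (105, np.float64(-15.3)) (120, np.float64(-4.8)) (135, np.float64(0.5)) (150, np.float64(0.6)) (165, np.float64(0.6)) 
 refit (array([ 0.56242
[... 618 characters left out ...]
25
(-180, np.float64(0.9)) (-165, np.float64(0.5)) (-150, np.float64(0.4)) (-135, np.float64(0.6)) (-120, np.float64(0.7)) (-105, np.float64(-6.6)) (-90, np.float64(-12.2)) (-75, np.float64(-11.5)) (-60, np.float64(-1.7)) (-45, np.float64(0.5)) (-30, np.float64(0.6)) (-15, np.float64(2.9)) (0, np.float64(0.6)) (15, np.float64(0.9)) (30, np.float64(1.0)) (45, np.float64(1.3)) (60, np.float64(-6.5)) (75, np.float64(-14.7)) (90, np.float64(-22.8)) (105, np.float64(-22.0)) (120, np.float64(-7.3)) (135, np.float64(0.9)) (150, np.float64(1.1)) (165, np.float64(1.3)) 
 refit (array([ 0.56178321, -0.0041735 ,  0.06146939]), np.float64(0.0006977341168872982))
campos [0.28135503 0.57300254 0.65688924]
```

View pics/rect.png

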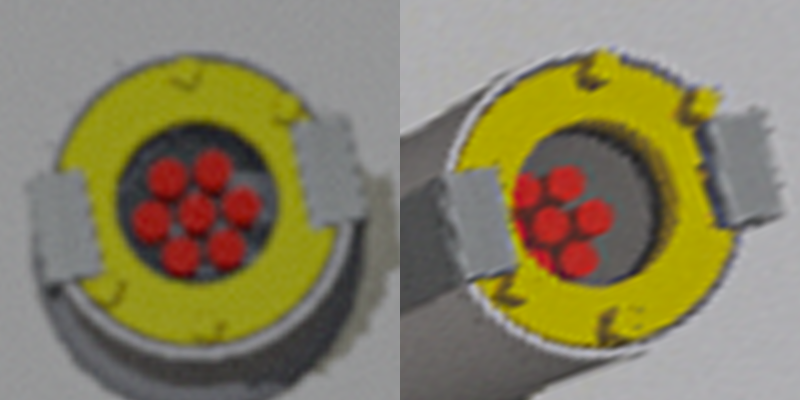

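```bash
cat >> h.py <<'E'
def plan(p,yaw=None,short=True):
    s=r.sense(); R=s['ee_rot']; d=np.array(p)-s['tcp_pos']; y0=np.degrees(np.arctan2(R[1,1],R[0,1]))
    c,q=np.cos(np.radians(y0)),np.sin(np.radians(y0)); T=np.array([[0,c,q],[0,q,-c],[-1,0,0]])
    print("t",s['time_s'],"tcp",s['tcp_pos'].round(4),"yaw",y0.round(2),"j",s['joints'].round(0),"F",s['wrist_force'].round(1),"g",round(s['gripper_width']*.087,4))
    print("shift tool",(T.T@d).round(4),"len",np.linalg.norm(d).round(3),"rx",None if yaw is None else round(-(yaw-y0),2))
E
python3 -c "
from h import *
plan([.45,-.2,.2],180)"
```

```text
t 0.1 tcp [ 0.2023 -0.5908  0.2296] yaw 108.89 j [-56.  22.   0.  -0. -68. -15.] F [ 0.6 -0.  -1. ] g 0.0867
shift tool [0.0296 0.2896 0.3609] len 0.464 rx -71.11
```

>>> move_arm(
  increments=[-6, 0, 0, 0.002, 0.024, 0.03, 0.087, -12, 0, 0, 0.005, 0.048, 0.06, 0.087, -18, 0, 0, 0.008, 0.072, 0.09, 0.08, -24, 0, 0, 0.01, 0.097, 0.12, 0.07, -30, 0, 0, 0.012, 0.121, 0.15, 0.06, -36, 0, 0, 0.015, 0.145, 0.18, 0.06, -42, 0, 0, 0.018, 0.169, 0.21, 0.06, -48, 0, 0, 0.02, 0.193, 0.24, 0.06, -54, 0, 0, 0.022, 0.217, 0.271, 0.06, -60, 0, 0, 0.025, 0.241, 0.301, 0.06, -66, 0, 0, 0.028, 0.266, 0.331, 0.06, -71, 0, 0, 0.03, 0.29, 0.361, 0.06],
)

```text
time_s: 1.1
tcp_pos: [0.4502, -0.198, 0.2001]
ee_rot: [[-0.001, -1.0, -0.003], [0.0, -0.003, 1.0], [-1.0, 0.001, 0.0]]
wrist_force: [0.5, -1.3, -0.2]
gripper_width: 0.69
```

```bash
python3 -c "
from h import *
plan([.4445,.2590,.12],-80.4+360)"
```

```text
t 1.1 tcp [ 0.4502 -0.198   0.2001] yaw -179.82 j [ -5.  11. -20.  -0. -59.   5.] F [ 0.5 -1.3 -0.2] g 0.0601
shift tool [0.0801 0.0043 0.457 ] len 0.464 rx -459.42
```

>>> move_arm(
  increments=[-6.5, 0, 0, 0, 0, 0.038, 0.06, -13, 0, 0, 0, 0, 0.076, 0.06, -20, 0, 0, 0, 0, 0.114, 0.06, -27, 0, 0, 0, 0.001, 0.152, 0.06, -34, 0, 0, 0, 0.001, 0.19, 0.06, -41, 0, 0, 0.005, 0.002, 0.228, 0.06, -48, 0, 0, 0.015, 0.002, 0.266, 0.06, -55, 0, 0, 0.03, 0.003, 0.304, 0.06, -62, 0, 0, 0.045, 0.003, 0.342, 0.06, -69, 0, 0, 0.06, 0.004, 0.38, 0.06, -76, 0, 0, 0.07, 0.004, 0.418, 0.06, -83, 0, 0, 0.08, 0.004, 0.457, 0.06],
)

```text
time_s: 2.1
tcp_pos: [0.446, 0.2584, 0.1195]
ee_rot: [[-0.001, -0.117, -0.993], [-0.001, -0.993, 0.117], [-1.0, 0.001, 0.001]]
wrist_force: [0.3, -1.3, 0.5]
gripper_width: 0.688
```

```bash
python3 -c "
from h import *
plan([.4445,.2590,.025],-80.4)
cv2.imwrite('pics/s1.png',r.capture('side')[:,:,::-1])"
```

```text
t 2.1 tcp [0.446  0.2584 0.1195] yaw -96.74 j [ 48.  18. -24.  -0. -49.  35.] F [ 0.3 -1.3  0.5] g 0.0598
shift tool [ 0.0945 -0.0004  0.0015] len 0.095 rx -16.34
```

View pics/s1.png

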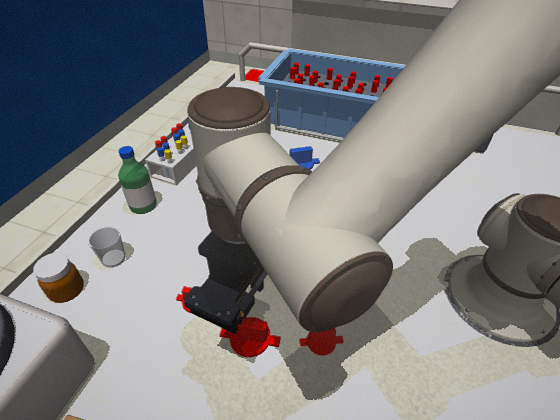

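The side view shows the gripper directly over the large lid at (249,335). I'll turn, descend and close.

>>> move_arm(
  increments=[-6, 0, 0, 0.005, 0, 0.001, 0.06, -12, 0, 0, 0.012, 0, 0.001, 0.06, -16.3, 0, 0, 0.024, 0, 0.0015, 0.06, -16.3, 0, 0, 0.04, 0, 0.0015, 0.06, -16.3, 0, 0, 0.056, 0, 0.0015, 0.06, -16.3, 0, 0, 0.07, 0, 0.0015, 0.06, -16.3, 0, 0, 0.082, 0, 0.0015, 0.06, -16.3, 0, 0, 0.09, 0, 0.0015, 0.06, -16.3, 0, 0, 0.0945, 0, 0.0015, 0.06, -16.3, 0, 0, 0.0945, 0, 0.0015, 0.06],
)

```text
time_s: 2.98
tcp_pos: [0.445, 0.2567, 0.0251]
ee_rot: [[-0.001, 0.16, -0.987], [-0.002, -0.987, -0.16], [-1.0, 0.001, 0.002]]
wrist_force: [-0.2, -0.4, -0.6]
gripper_width: 0.686
```

```bash
python3 -c "
from h import *
plan([.4445,.2590,.025],-80.4)
for n in('top','side'): cv2.imwrite(f'pics/{n}2.png',r.capture(n)[:,:,::-1])
a=cv2.imread('pics/top2.png')[170:310,110:260];b=cv2.imread('pics/side2.png')[240:380,170:320]
cv2.imwrite('pics/c2.png',cv2.resize(np.hstack([a,b]),(800,373),interpolation=cv2.INTER_CUBIC))"
```

```text
t 2.9833 tcp [0.445  0.2567 0.0251] yaw -80.82 j [ 48.  26. -29.  -0. -35.  51.] F [-0.2 -0.4 -0.6] g 0.0597
shift tool [ 0.0001 -0.0024  0.0001] len 0.002 rx -0.42
```

View pics/c2.png

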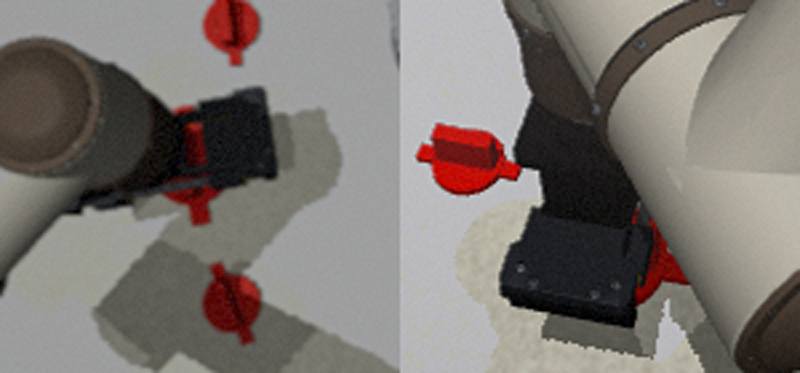

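The fingers straddle the handle and nothing is touching. I'll close the grip.

>>> move_arm(
  increments=[0, 0, 0, 0, -0.002, 0, 0.04, 0, 0, 0, 0, -0.002, 0, 0.025, 0, 0, 0, 0, -0.002, 0, 0.01, 0, 0, 0, 0, -0.002, 0, 0.01, 0, 0, 0, 0, -0.002, 0, 0.01, 0, 0, 0, 0, -0.002, 0, 0.01, 0, 0, 0, 0, -0.002, 0, 0.01, 0, 0, 0, 0, -0.002, 0, 0.01],
)

```text
time_s: 3.75
tcp_pos: [0.4451, 0.2592, 0.0261]
ee_rot: [[0.0, 0.16, -0.987], [0.0, -0.987, -0.16], [-1.0, -0.0, -0.0]]
wrist_force: [0.4, 0.0, 0.5]
gripper_width: 0.204
```

```bash
python3 -c "
from h import *
plan([.5622,-.0048,.165],-110)"
```

```text
t 3.75 tcp [0.4451 0.2592 0.0261] yaw -80.8 j [ 48.  26. -29.  -0. -35.  51.] F [0.4 0.  0.5] g 0.0177
shift tool [-0.1389  0.2793 -0.0734] len 0.32 rx 29.2
```

Gripped: the opening is 17.7 mm against the 18 mm handle. Next I'll lift it and carry it over the canister, raised to about 0.18.

>>> move_arm(
  increments=[0, 0, 0, -0.01, 0, 0, 0.01, 0, 0, 0, -0.03, 0, 0, 0.01, 0, 0, 0, -0.055, 0, 0, 0.01, 0, 0, 0, -0.085, 0, 0, 0.01, 0, 0, 0, -0.115, 0, 0, 0.01, 3, 0, 0, -0.14, 0.01, -0.003, 0.01, 7, 0, 0, -0.15, 0.035, -0.009, 0.01, 11, 0, 0, -0.155, 0.065, -0.017, 0.01, 15, 0, 0, -0.155, 0.1, -0.026, 0.01, 19, 0, 0, -0.155, 0.135, -0.035, 0.01, 23, 0, 0, -0.155, 0.17, -0.045, 0.01, 27, 0, 0, -0.155, 0.2, -0.053, 0.01],
)

```text
time_s: 4.75
tcp_pos: [0.5295, 0.0681, 0.1816]
ee_rot: [[-0.0, -0.31, -0.951], [0.0, -0.951, 0.31], [-1.0, -0.0, 0.0]]
wrist_force: [0.3, 0.1, -1.6]
gripper_width: 0.204
```

```bash
python3 -c "
from h import *
plan([.5622,-.0048,.160],-110)"
```

```text
t 4.75 tcp [0.5295 0.0681 0.1816] yaw -108.03 j [ 25.  16. -17.  -0. -58.  47.] F [ 0.3  0.1 -1.6] g 0.0178
shift tool [ 0.0216  0.0592 -0.0537] len 0.083 rx 1.97
```

>>> move_arm(
  increments=[1, 0, 0, 0, 0.015, -0.014, 0.01, 2, 0, 0, 0, 0.032, -0.029, 0.01, 2, 0, 0, 0.004, 0.046, -0.042, 0.01, 2, 0, 0, 0.012, 0.056, -0.051, 0.01, 2, 0, 0, 0.018, 0.0592, -0.0537, 0.01, 2, 0, 0, 0.0216, 0.0592, -0.0537, 0.01, 2, 0, 0, 0.0216, 0.0592, -0.0537, 0.01, 2, 0, 0, 0.0216, 0.0592, -0.0537, 0.01],
)

```text
time_s: 5.42
tcp_pos: [0.5619, -0.0018, 0.1591]
ee_rot: [[-0.001, -0.338, -0.941], [-0.0, -0.941, 0.338], [-1.0, 0.0, 0.001]]
wrist_force: [-0.0, -0.5, -1.7]
gripper_width: 0.204
```

```bash
python3 -c "
from h import *
plan([.5622,-.0048,.125],-110)
for n in('top','side'): cv2.imwrite(f'pics/{n}3.png',r.capture(n)[:,:,::-1])
a=cv2.imread('pics/top3.png')[110:250,215:365];b=cv2.imread('pics/side3.png')[120:260,170:320]
cv2.imwrite('pics/c3.png',cv2.resize(np.hstack([a,b]),(800,373),interpolation=cv2.INTER_CUBIC))"
```

```text
t 5.4167 tcp [ 0.5619 -0.0018  0.1591] yaw -109.74 j [ 16.  20. -14.  -0. -56.  54.] F [-0.  -0.5 -1.7] g 0.0178
shift tool [ 0.0341  0.0027 -0.0013] len 0.034 rx 0.26
```

View pics/c3.png

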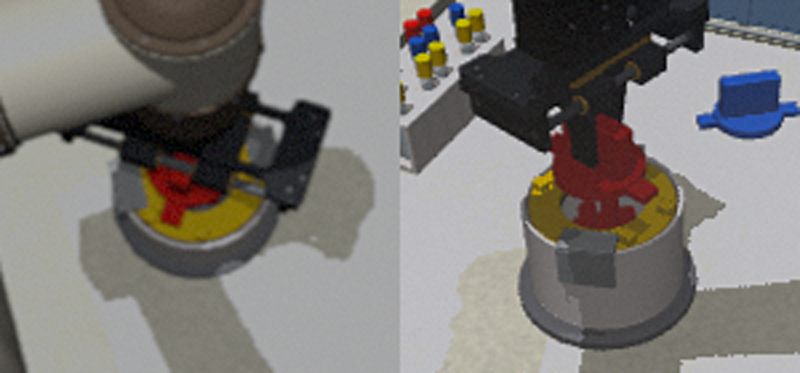

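Run:
```python
from h import *
c=np.array([.5619,-.0018]);u=np.array([np.cos(np.radians(-19.8)),np.sin(np.radians(-19.8))]);v=np.array([-u[1],u[0]])
im={n:cv2.imread(f'pics/{n}3.png') for n in('top','side')}
out=[]
for n in im:
    big=cv2.resize(im[n],None,fx=6,fy=6,interpolation=cv2.INTER_CUBIC)
    for sgn in(1,-1):
        P=[[*(c+sgn*u*a+v*b),.1421] for a,b in((.038,.009),(.056,.009),(.056,-.009),(.038,-.009))]
        cv2.polylines(big,[((proj(n,P)+.5)*6-.5).astype(np.int32)],True,(255,255,0),1)
    x=proj(n,[*c,.14])[0]*6; x=x.astype(int); out.append(big[max(x[1]-200,0):x[1]+260,x[0]-200:x[0]+200])
h=min(o.shape[0] for o in out); cv2.imwrite('pics/c4.png',np.hstack([o[:h] for o in out])); plan([.5622,-.0048,.137],-110)
```

```text
t 5.5167 tcp [ 0.5623 -0.0017  0.1598] yaw -109.72 j [ 16.  20. -14.   0. -56.  54.] F [-0.1  1.3 -1.5] g 0.0178
shift tool [ 0.0228  0.003  -0.0009] len 0.023 rx 0.28
```

View pics/c4.png

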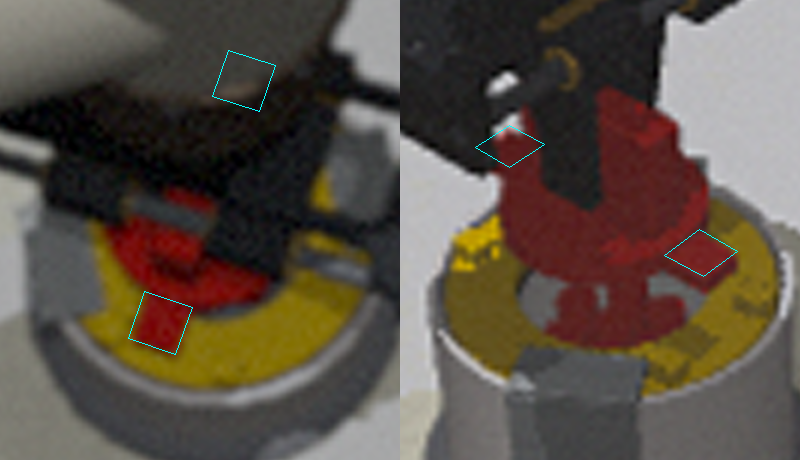

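The predicted lug outlines land on the real lugs in both views: top near lug at crop (160,323), side at crop (700,253). So the lid is centred and aligned in the grip. I'll lower it to just above the collar.

>>> move_arm(
  increments=[0.2, 0, 0, 0.003, 0.0015, -0.0005, 0.01, 0.2, 0, 0, 0.007, 0.003, -0.001, 0.01, 0.2, 0, 0, 0.013, 0.003, -0.001, 0.01, 0.2, 0, 0, 0.019, 0.003, -0.001, 0.01, 0.2, 0, 0, 0.024, 0.003, -0.001, 0.01, 0.2, 0, 0, 0.028, 0.003, -0.001, 0.01, 0.2, 0, 0, 0.03, 0.003, -0.001, 0.01, 0.2, 0, 0, 0.03, 0.003, -0.001, 0.01],
)

```text
time_s: 6.18
tcp_pos: [0.5619, -0.0058, 0.1286]
ee_rot: [[-0.001, -0.342, -0.94], [-0.0, -0.94, 0.342], [-1.0, 0.001, 0.001]]
wrist_force: [-0.3, -0.1, -0.5]
gripper_width: 0.204
```

Run:
```python
from h import *
plan([.5622,-.0048,.1141],-110)
out=[]
for n in('top','side'):
    im=r.capture(n); cv2.imwrite(f'pics/{n}5.png',im[:,:,::-1]); x=proj(n,[.562,-.005,.11])[0].astype(int)
    out.append(cv2.resize(im[x[1]-45:x[1]+45,x[0]-45:x[0]+45,::-1],(400,400),interpolation=cv2.INTER_CUBIC))
cv2.imwrite('pics/c5.png',np.hstack(out))
```

```text
t 6.1833 tcp [ 0.5619 -0.0058  0.1286] yaw -110.01 j [ 16.  21. -16.  -0. -52.  54.] F [-0.3 -0.1 -0.5] g 0.0177
shift tool [ 0.0145 -0.0011  0.0001] len 0.015 rx -0.01
```

View pics/c5.png

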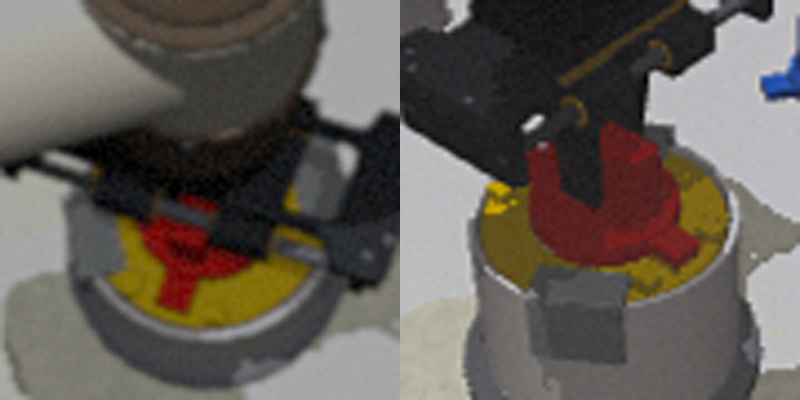

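The lid sits centred in the mouth. In the side crop the near lug (675,245) lies between the two collar posts at about (707,230) and (645,265). Next I'll push down.

>>> move_arm(
  increments=[0, 0, 0, 0.002, 0, 0, 0.01, 0, 0, 0, 0.004, -0.0005, 0, 0.01, 0, 0, 0, 0.006, -0.0005, 0, 0.01, 0, 0, 0, 0.008, -0.0005, 0, 0.01, 0, 0, 0, 0.01, -0.0005, 0, 0.01, 0, 0, 0, 0.012, -0.0005, 0, 0.01, 0, 0, 0, 0.014, -0.0005, 0, 0.01, 0, 0, 0, 0.0145, -0.0005, 0, 0.01, 0, 0, 0, 0.0145, -0.0005, 0, 0.01],
)

```text
time_s: 7.03
tcp_pos: [0.5629, -0.0053, 0.1161]
ee_rot: [[0.001, -0.342, -0.94], [-0.0, -0.94, 0.342], [-1.0, -0.0, -0.001]]
wrist_force: [-1.9, -0.3, 8.2]
gripper_width: 0.203
```

Run:
```python
from h import *
plan([.5622,-.0048,.1141],-110)
out=[]
for n in('top','side'):
    im=r.capture(n); cv2.imwrite(f'pics/{n}6.png',im[:,:,::-1]); x=proj(n,[.562,-.005,.11])[0].astype(int)
    out.append(cv2.resize(im[x[1]-45:x[1]+45,x[0]-45:x[0]+45,::-1],(400,400),interpolation=cv2.INTER_CUBIC))
cv2.imwrite('pics/c6.png',np.hstack(out))
```

```text
t 7.0333 tcp [ 0.5629 -0.0053  0.1161] yaw -109.97 j [ 16.  22. -17.   0. -50.  54.] F [-1.9 -0.3  8.2] g 0.0177
shift tool [ 0.002  -0.0003  0.0008] len 0.002 rx 0.03
```

View pics/c6.png

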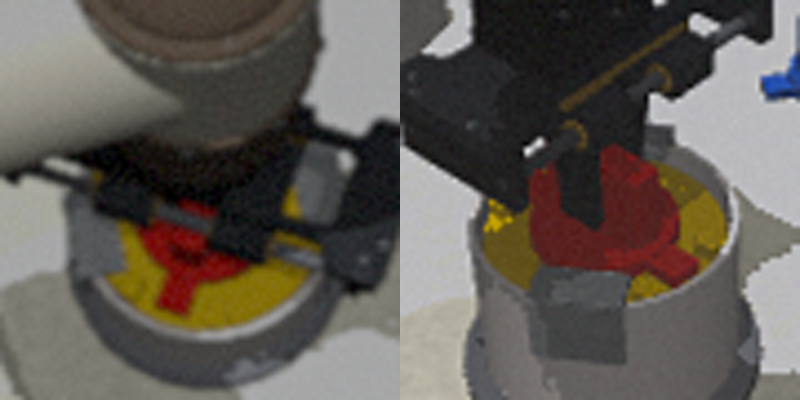

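The collar has sunk with the lid and the force agrees with about 10 mm of travel. I'll push 2.2 mm further.

>>> move_arm(
  increments=[0, 0, 0, 0.001, 0, 0.0005, 0.01, 0, 0, 0, 0.0022, 0, 0.0005, 0.01, 0, 0, 0, 0.0022, 0, 0.0005, 0.01, 0, 0, 0, 0.0022, 0, 0.0005, 0.01],
)

```text
time_s: 7.47
tcp_pos: [0.5628, -0.0053, 0.1144]
ee_rot: [[0.002, -0.341, -0.94], [-0.0, -0.94, 0.341], [-1.0, -0.0, -0.002]]
wrist_force: [-1.6, 0.5, 8.5]
gripper_width: 0.208
```

```bash
python3 -c "
from h import *
plan([.5622,-.0048,.1141],-110)"
```

```text
t 7.4667 tcp [ 0.5628 -0.0053  0.1144] yaw -109.96 j [ 16.  22. -17.   0. -50.  54.] F [-1.6  0.5  8.5] g 0.0181
shift tool [ 0.0003 -0.0003  0.0007] len 0.001 rx 0.04
```

>>> move_arm(
  increments=[2, 0, 0, 0.0002, 0, 0, 0.01, 5, 0, 0, 0.0002, 0, 0, 0.01, 8, 0, 0, 0.0002, 0, 0, 0.01, 11, 0, 0, 0.0002, 0, 0, 0.01, 14, 0, 0, 0.0002, 0, 0, 0.01, 17, 0, 0, 0.0002, 0, 0, 0.01, 20, 0, 0, 0.0002, 0, 0, 0.01, 23, 0, 0, 0.0002, 0, 0, 0.01, 26, 0, 0, 0.0002, 0, 0, 0.01, 28, 0, 0, 0.0002, 0, 0, 0.01, 30, 0, 0, 0.0002, 0, 0, 0.01, 30, 0, 0, 0.0002, 0, 0, 0.01],
)

```text
time_s: 8.47
tcp_pos: [0.5626, -0.0056, 0.1143]
ee_rot: [[0.002, -0.766, -0.642], [-0.001, -0.642, 0.766], [-1.0, -0.001, -0.002]]
wrist_force: [-2.0, -1.0, 9.2]
gripper_width: 0.206
```

```bash
python3 -c "
from h import *
plan([.5625,-.005,.1141],-180); print(r.sense()['moment'])
out=[]
for n in('top','side'):
    im=r.capture(n); cv2.imwrite(f'pics/{n}7.png',im[:,:,::-1]); x=proj(n,[.562,-.005,.11])[0].astype(int)
    out.append(cv2.resize(im[x[1]-45:x[1]+45,x[0]-45:x[0]+45,::-1],(400,400),interpolation=cv2.INTER_CUBIC))
cv2.imwrite('pics/c7.png',np.hstack(out))
"
```

```text
t 8.4667 tcp [ 0.5626 -0.0056  0.1143] yaw -140.03 j [ 16.  22. -18.   0. -50.  24.] F [-2.  -1.   9.2] g 0.0179
shift tool [ 0.0002 -0.0003  0.0005] len 0.001 rx 39.97
[-0.36867168  0.91569647 -0.01128773]
```

View pics/c7.png

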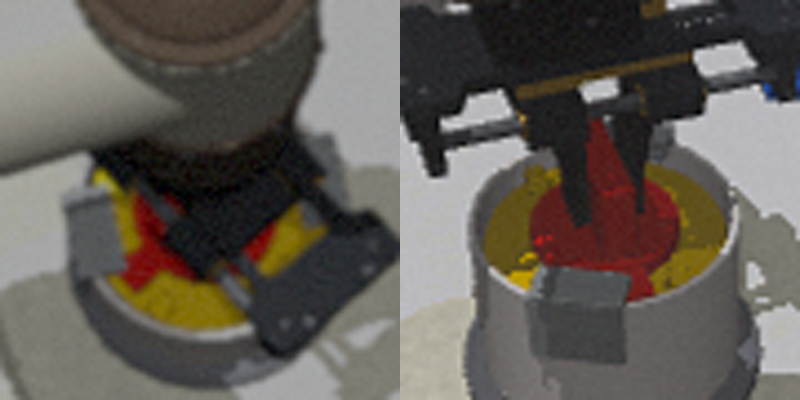

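The turn is going smoothly: the collar is turning with the lid and the lug is heading under the near ear (side crop (640,285)). I'll continue towards the stop.

>>> move_arm(
  increments=[2, 0, 0, 0.0002, 0, 0, 0.01, 5, 0, 0, 0.0002, 0, 0, 0.01, 8, 0, 0, 0.0002, 0, 0, 0.01, 11, 0, 0, 0.0002, 0, 0, 0.01, 15, 0, 0, 0.0002, 0, 0, 0.01, 19, 0, 0, 0.0002, 0, 0, 0.01, 23, 0, 0, 0.0002, 0, 0, 0.01, 26, 0, 0, 0.0002, 0, 0, 0.01, 29, 0, 0, 0.0002, 0, 0, 0.01, 32, 0, 0, 0.0002, 0, 0, 0.01, 34, 0, 0, 0.0002, 0, 0, 0.01, 34, 0, 0, 0.0002, 0, 0, 0.01],
)

```text
time_s: 9.57
tcp_pos: [0.5632, -0.0054, 0.1143]
ee_rot: [[0.003, -0.994, -0.105], [-0.001, -0.105, 0.994], [-1.0, -0.003, -0.001]]
wrist_force: [-2.4, -0.2, 7.8]
gripper_width: 0.204
```

```bash
python3 -c "
from h import *
plan([.5625,-.005,.1141],-180); print(r.sense()['moment'])
"
```

```text
t 9.5667 tcp [ 0.5632 -0.0054  0.1143] yaw -173.98 j [ 16.  22. -17.   0. -50. -10.] F [-2.4 -0.2  7.8] g 0.0177
shift tool [0.0002 0.0006 0.0004] len 0.001 rx 6.02
[-0.26822238  0.73466352  0.04561156]
```

>>> move_arm(
  increments=[1.5, 0, 0, 0, 0, 0, 0.01, 3, 0, 0, 0, 0, 0, 0.01, 4.5, 0, 0, 0, 0, 0, 0.01, 6, 0, 0, 0, 0, 0, 0.01, 6, 0, 0, 0, 0, 0, 0.01],
)

```text
time_s: 9.98
tcp_pos: [0.5632, -0.0051, 0.1143]
ee_rot: [[0.003, -1.0, -0.002], [-0.0, -0.002, 1.0], [-1.0, -0.003, -0.0]]
wrist_force: [-2.0, -0.8, 8.4]
gripper_width: 0.204
```

```bash
python3 -c "
from h import *
plan([.5625,-.005,.1141],-180); print(r.sense()['moment'])
out=[]
for n in('top','side'):
    im=r.capture(n); cv2.imwrite(f'pics/{n}8.png',im[:,:,::-1]); x=proj(n,[.562,-.005,.11])[0].astype(int)
    out.append(cv2.resize(im[x[1]-45:x[1]+45,x[0]-45:x[0]+45,::-1],(400,400),interpolation=cv2.INTER_CUBIC))
cv2.imwrite('pics/c8.png',np.hstack(out))
"
```

```text
t 9.9833 tcp [ 0.5632 -0.0051  0.1143] yaw -179.89 j [ 16.  22. -17.   0. -50. -16.] F [-2.  -0.8  8.4] g 0.0178
shift tool [0.0002 0.0007 0.0001] len 0.001 rx 0.11
[0.07172868 0.80626777 0.41411975]
```

View pics/c8.png

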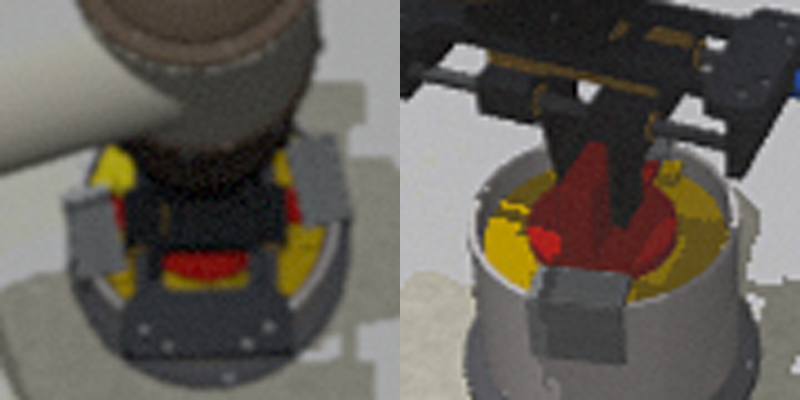

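The vertical-axis moment jumped to 0.41 N m after about 70° of turn, so the stop has been met. I'll add a small extra nudge to confirm.

>>> move_arm(
  increments=[1, 0, 0, 0, 0, 0, 0.01, 1.5, 0, 0, 0, 0, 0, 0.01, 1.5, 0, 0, 0, 0, 0, 0.01],
)

```text
time_s: 10.33
tcp_pos: [0.5624, -0.0049, 0.114]
ee_rot: [[0.001, -1.0, 0.023], [-0.001, 0.023, 1.0], [-1.0, -0.001, -0.0]]
wrist_force: [-3.8, 0.3, 7.7]
gripper_width: 0.205
```

```bash
python3 -c "
from h import *
plan([.5625,-.005,.1191],-180); print(r.sense()['moment'])
"
```

```text
t 10.3333 tcp [ 0.5624 -0.0049  0.114 ] yaw 178.67 j [ 16.  22. -18.   0. -50. -17.] F [-3.8  0.3  7.7] g 0.0178
shift tool [-0.0051 -0.0001 -0.0001] len 0.005 rx 358.67
[0.33937902 1.18866425 0.55395388]
```

>>> move_arm(
  increments=[0, 0, 0, -0.001, 0, 0, 0.01, 0, 0, 0, -0.003, 0, 0, 0.01, 0, 0, 0, -0.0045, 0, 0, 0.01, 0, 0, 0, -0.0045, 0, 0, 0.01],
)

```text
time_s: 10.67
tcp_pos: [0.5623, -0.0049, 0.1183]
ee_rot: [[0.001, -1.0, 0.023], [-0.0, 0.023, 1.0], [-1.0, -0.001, -0.0]]
wrist_force: [-2.9, 2.5, 6.8]
gripper_width: 0.206
```

```bash
python3 -c "
from h import *
plan([.5625,-.005,.1191],-180); print(r.sense()['moment'])
"
```

```text
t 10.6667 tcp [ 0.5623 -0.0049  0.1183] yaw 178.66 j [ 16.  22. -17.   0. -51. -17.] F [-2.9  2.5  6.8] g 0.0179
shift tool [-0.0008 -0.0002 -0.0001] len 0.001 rx 358.66
[0.33922066 1.04318122 0.55191501]
```

Now I'll open to 45 mm, which keeps clear of the ears, and withdraw upward.

>>> move_arm(
  increments=[0, 0, 0, -0.0045, 0, 0, 0.02, 0, 0, 0, -0.0045, 0, 0, 0.03, 0, 0, 0, -0.0045, 0, 0, 0.045, 0, 0, 0, -0.0045, 0, 0, 0.045, 0, 0, 0, -0.0045, 0, 0, 0.045, 0, 0, 0, -0.015, 0, 0, 0.045, 0, 0, 0, -0.035, 0, 0, 0.045, 0, 0, 0, -0.065, 0, 0, 0.045, 0, 0, 0, -0.1, 0, 0, 0.045, 0, 0, 0, -0.13, 0, 0, 0.045, 0, 0, 0, -0.15, 0, 0, 0.045],
)

```text
time_s: 11.58
tcp_pos: [0.5631, -0.0052, 0.2714]
ee_rot: [[0.006, -1.0, 0.026], [0.0, 0.026, 1.0], [-1.0, -0.006, 0.0]]
wrist_force: [0.3, 0.8, 0.1]
gripper_width: 0.516
```

```bash
python3 -c "
from h import *
plan([.45,-.28,.27],-180)
"
```

```text
t 11.5833 tcp [ 0.5631 -0.0052  0.2714] yaw 178.51 j [ 16.  14.  -5.   0. -71. -18.] F [0.3 0.8 0.1] g 0.0449
shift tool [ 0.0014  0.1059 -0.2776] len 0.297 rx 358.51
```

Move the arm out of the view.

>>> move_arm(
  increments=[0, 0, 0, 0, 0.005, -0.015, 0.045, 0, 0, 0, 0, 0.015, -0.045, 0.045, 0, 0, 0, 0, 0.03, -0.08, 0.045, 0, 0, 0, 0, 0.045, -0.115, 0.045, 0, 0, 0, 0, 0.06, -0.15, 0.045, 0, 0, 0, 0, 0.075, -0.185, 0.045, 0, 0, 0, 0, 0.09, -0.22, 0.045, 0, 0, 0, 0, 0.1, -0.25, 0.045, 0, 0, 0, 0, 0.105, -0.27, 0.045, 0, 0, 0, 0, 0.106, -0.277, 0.045, 0, 0, 0, 0, 0.106, -0.277, 0.045],
)

```text
time_s: 12.5
tcp_pos: [0.4479, -0.2806, 0.2666]
ee_rot: [[-0.001, -1.0, 0.029], [0.0, 0.029, 1.0], [-1.0, 0.001, 0.0]]
wrist_force: [-0.3, 0.3, 0.2]
gripper_width: 0.513
```

```bash
python3 -c "
from h import *
out=[]
for n in('top','side'):
    im=r.capture(n); cv2.imwrite(f'pics/{n}9.png',im[:,:,::-1]); x=proj(n,[.562,-.005,.11])[0].astype(int)
    out.append(cv2.resize(im[x[1]-45:x[1]+45,x[0]-45:x[0]+45,::-1],(400,400),interpolation=cv2.INTER_CUBIC))
cv2.imwrite('pics/c9.png',np.hstack(out))
im=cv2.imread('pics/top9.png')
src=np.float32([[.48,.08],[.64,.08],[.64,-.09],[.48,-.09]])
for z in(.093,.137):
    uv=proj('top',np.c_[src,np.full(4,z)]); dst=np.float32([[(.08-y)*2353,(.65-x)*2353] for x,y in src])
    cv2.imwrite(f'pics/r{z}.png',cv2.warpPerspective(im,cv2.getPerspectiveTransform(uv.astype(np.float32),dst),(400,400),flags=cv2.INTER_CUBIC))
cv2.imwrite('pics/r9.png',np.hstack([cv2.imread('pics/r0.093.png'),cv2.imread('pics/r0.137.png')]))
"
```

```text
(no output)
```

View pics/c9.png

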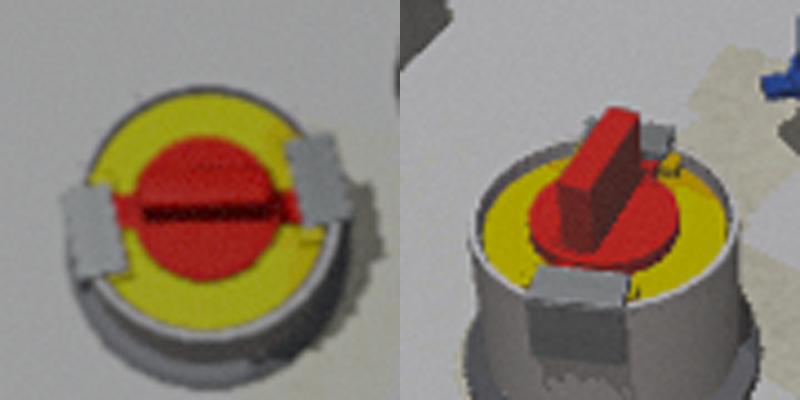

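View pics/r9.png

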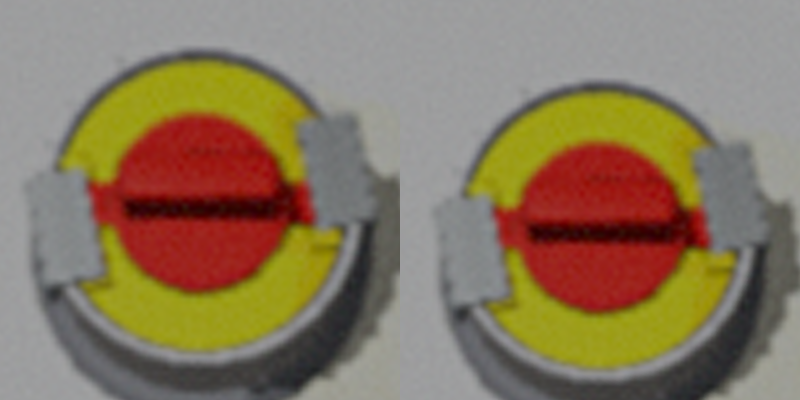

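View pics/top9.png

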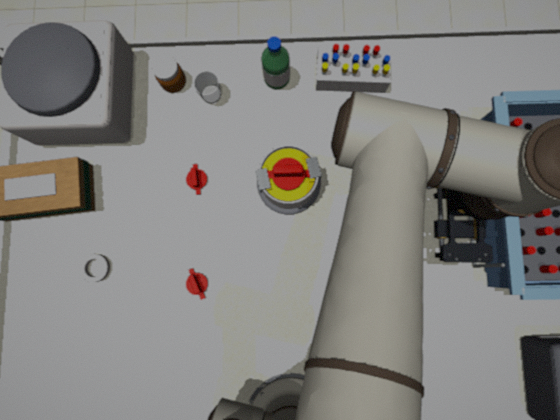

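The large lid is seated with both lugs under the ears: top crop lugs at (125,210) and (292,207), ears at (95,232) and (318,180). The collar posts have moved about 60°, and the arm is clear. I'll do a quick check on the blue lid and then hand in.

```bash
python3 -c "
from h import *
for k in('side0','side9'):
    h=cv2.cvtColor(cv2.imread(f'pics/{k}.png'),cv2.COLOR_BGR2HSV)[140:175,275:325]; m=(abs(h[...,0].astype(int)-113)<10)&(h[...,1]>150); print(k,m.sum(),np.argwhere(m).mean(0).round(1))
print(r.sense()['wrist_force'].round(1)); r.finish_job()
"
```

```text
side0 300 [19.7 26.5]
side9 149 [16.8 23.6]
[-0.1 -0.2 -0.7]
the job is handed in; nothing more can be done
```

View pics/side9.png

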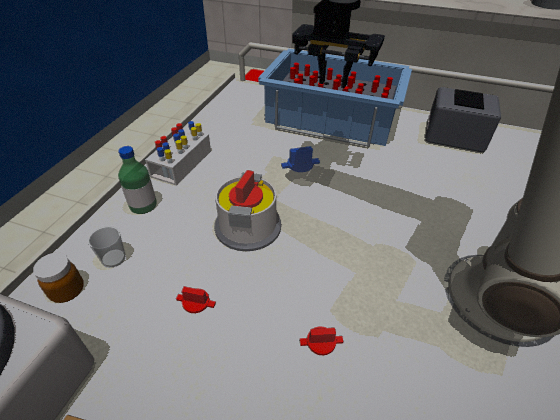

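The canister is closed with the largest red lid. I set its lugs into the collar gaps, pushed it down about 12 mm, turned it about 70° clockwise to the stop and let go. I handed the job in at about 12.6 s of the 38 s allowed.

**Checks that agreed:**
- **Stop:** the turning moment stayed near zero through the turn, then rose to 0.41 and 0.55 N m at the end. The handle stayed at about −90° while the gripper went about 1.5° further.
- **Lock:** the final pictures show both lugs under the steel ears and the arm clear of everything. The wrist force was about zero.

**Checks that were less clear:**
- **Collar turn:** the two collar posts I could measure gave about 61° and 56°, so the pictures put the collar at 60° only to within a few degrees.
- **Blue lid:** the colour count before hand-in found about half the blue pixels of the first picture (149 against 300). I only looked at that picture after handing in. It shows the blue lid in its original place at (300,160), in the arm's shadow, which probably explains the lower count.

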